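# Hang the shelf bracket on the reagent rack post

### The job

Hang the loose shelf bracket on the free side of the reagent rack's post, in the top two slots, level with the bracket already hanging on the other side: work its two hooks into the slots, push it down past the spring keeper until it is fully home, and let go. Ease it in by feel without forcing it against the post, and leave the two jars and the wash bottle where they stand.

Things in the scene. Friction and masses are not known exactly. Their poses are not given: they have to be found in the camera images.
- bracket: loose shelf bracket, aluminium with blue ribs, 0.22 kg, stands on its flat underside. Origin: underside, below the centre of mass, where to grip; z up, y to the hook end. 24 mm wide (x), 56 mm tall; flat back face at y = +50 mm, nose at y = -110 mm. Full height from y = -30 to +50, then sloping up to a 26 mm deep nose with a 6 mm lip on top. Each push may sink it 0.2 mm in the fingers
- hook_seat (a point): on the bracket's back face, its centreline, at the underside of the lower hook's neck (bracket 0, 50, 14 mm); axes as the bracket's. Two equal steel hooks, 5 mm wide, stand out 10.2 mm from the back face, neck undersides at z = 14 and 46 mm. Each: neck 8 mm tall, 5.2 mm throat, rounded tip hanging 9 mm below the neck's underside (hook 17 mm tall in all)
- rack: the rack's fixed post, aluminium with blue sides, 70 (x) x 40 (y) mm, 260 mm tall, on a 140 x 140 x 8 mm foot. Origin on the bench under the post's centre; z up. Free side faces its -y (face at y = -20 mm); the other bracket hangs on +y, its top at z = 232 mm. In the free face: a 4 mm steel strip with one column of seven slots, 8 mm wide, 22 mm tall, 32 mm apart
- top_slots (a point): on the post's centreline, free face, midway between the top two slots (rack 0, -20, 217 mm; slots centred 16 mm above and below). The strip slides in its channel before it is screwed tight: the slots stand up to 10 mm to either side (rack x) of this point, different each time; heights are true. Find it by touch: hooks stop on the strip with the back face about 10 mm off, or they go in
- top_seat (a point): post's centreline on the free face at the lower edge of the second slot from top (rack 0, -20, 190 mm); axes as the rack's. Home: hook_seat at this height and depth, up to 11.5 mm to a side. Hooks go in 9 to 14 mm above home till the back face meets the strip; then down: a spring keeper takes 4 to 12 N, then a hard stop. A 10 N push at the grip makes about 30 N at the hooks; over 50 N is forcing
- jar_white: glass jar with a white cap, 48 mm across, about 85 mm tall, near the post; leave alone; origin at the centre of its underside
- jar_blue: glass jar with a blue cap, same size, near the post; leave alone; origin at the centre of its underside
- wash_bottle: white wash bottle, 60 mm across, 177 mm tall with a bent spout, on the bench to the robot's right; leave alone; origin at the centre of its underside
- balance: laboratory balance, fixed, 200 x 260 x 75 mm, on the robot's left; origin at the centre of its underside
There are look-alikes about, which are no part of the job. Several things have the shape of the bracket; the one meant has the colours described above.

How it is judged:
On the way, in this order (a step that is already met when the one before it is completed fails the run):
1. the bracket is lifted clear of the bench (height (world z) of bracket above 0.05 m), for 0.1 s.
2. both hooks are through the top two slots, the back face within 3 mm of the post, before the bracket is pushed down (y of hook_seat in the frame of top_seat above -0.003 m and z of hook_seat in the frame of top_seat between 0.004 and 0.016 m and x of hook_seat in the frame of top_seat between -0.013 and 0.013 m), for 0.05 s.
At the end, for the whole second after the job is handed in: the bracket hangs at rest by both hooks in the top two slots of the post's free side: its height within 2 mm of fully home, its back face within 3 mm of the post, upright within 0.06 rad and square to the post within 0.08 rad (z of hook_seat in the frame of top_seat between -0.002 and 0.002 m and y of hook_seat in the frame of top_seat between -0.003 and 0.001 m and x of hook_seat in the frame of top_seat between -0.013 and 0.013 m and angle between bracket's own z axis and vertical below 0.06 rad and angle between the y axis of bracket and the y axis of rack, either way round below 0.08 rad and linear speed of bracket below 0.01 m/s); the robot touches nothing.
It fails at once if the bracket is forced against the rack with more than 50 N (contact force between bracket and rack above 50 N).
It fails at once if a jar or the wash bottle is moved by more than 15 mm (distance of any of jar_white, jar_blue, wash_bottle from where it was at the start of the episode above 0.015 m).
It also fails if it takes over 64 s, if anything falls off the work surface, if the arm or the gripper's body presses on something with over 40 N, if the wrist force passes 120 N, or if a joint passes its speed limit or range.

### The arm

A 6-joint arm with a two-finger parallel gripper is mounted at the origin on the work surface. World frame = base frame: x ahead of the robot, y to its left, z up, the work surface at z = 0. Lengths are in m, angles in rad, forces in N, time in s.
With the tool pointing down it reaches from about 0.35 to 0.925 m from the base axis. Payload 6.4 kg.
Tool frame: the origin (TCP) lies midway between the tips of the shut fingers; the grasp point (between the pads) lies 19 mm behind it; z points along the fingers, y is the direction in which the jaws open and shut (so a half turn about z gives the same grasp; the last joint's range is limited). The gripper opens to 85 mm and grips with 20 to 120 N. Pads are 22 mm wide; open, the fingers measure 114 mm over their backs; the gripper's body (76 mm by 85 mm) begins 54 mm behind the grasp point. The pads swing forward as they close: fully open they stand 13 mm farther back than shut.
Start: joints at [0.972, 0.245, 1.558, -0, 1.339, -0.174], TCP at [0.268, 0.592, 0.231] pointing down, gripper open.
Joint ranges: [-3.13, 3.13], [-1.02, 2.26], [0.13, 2.54], [-0.95, 4.09], [0.21, 2.88], [-2.74, 2.74]. Speed limits (rad/s): [2.57, 2.57, 3.14, 3.14, 3.14, 3.14].

### API

Orientations are given as a 3x3 rotation matrix whose columns are the frame's x, y, z axes.
In Python, from workcell import ctrl gives the robot as it stands.
- The arm moves only by the shell command python3 -m handwheel 'ROWS' [FORCE]. ROWS is a JSON object of lists of equal length, an entry for each row: "claw": the opening, from 0 (shut) to 1 (fully open); "dp": the shift along the tool's x, y, z in mm, a list of three; "rotation": the turn, a rotation vector about the tool's x, y, z in degrees, a list of three. A call has 1 to 20 rows; each row shifts and turns the pose as measured when the row begins, along the tool's axes as they then stand; what a row does not reach is not made up. A row lasts 1/10 s, in which the tool goes at most 50 mm and 8.59 degrees, less where a joint would pass 70% of its speed; a pose out of reach is approached as far as the arm can. A call with a gripper value outside its range is refused whole. The fingers move at their own pace and stop on an object; FORCE is the grip in N (left out, the last holds). Time passes only in rows, so rows that do not move let the fingers close. It gives the time, the measured TCP pose, the force and the opening at its end, in the units of the state.
- ctrl.get_obs(): the state, without advancing time (a new reading comes with each control period).
- ctrl.read_camera(name): name is "side" or "top"; returns the picture (480x640x3 uint8, red, green, blue); there is no depth.
- ctrl.camera_model(name): a dict with "fovy" (degrees; the focal length in pixels is half the picture's height over the tangent of half this angle, whatever the lens; pixels are square), "cx", "cy" (the principal point, pixels), "extrinsics" (4x4, takes a point from camera to world coordinates). Camera axes: x right, y up, looking along -z (the intrinsics and any distortion apply to the point x, -y, -z); pixel columns grow to the right and rows downward; lengths in m; the calibration is good to about 2 mm. A picture is of the moment at which its call begins. camera_model takes no time and is no camera call.
- ctrl.finish_job(): hands the job in, once; it reports no verdict.
The state is a dict: "time_s": time; "qpos": joint angles; "qvel": joint speeds; "effort": joint torques, N m; "eef_pos": TCP position; "eef_rot": TCP orientation; "ft_force": force on the tool from outside, world axes, zero at the start; "wrist_torque": the same for the moment, N m; "opening": finger opening in m.
Only numpy, scipy, OpenCV 4.12 (cv2) and the standard library are available. Lean on these libraries where they do the work, as an engineer would, in place of code of your own. Each camera call takes 0.05 s, during which the arm holds its last target. There are 200 camera calls.

## Working session

There is one attempt and no reset: what is moved stays moved. The work goes in short steps, Python scripts to look and compute and a shell command to move; the robot and the scene stay as the last step left them, time stands still between calls to the robot, and variables do not carry over. Pictures are saved under pics/ and viewed, about 8 in all and at most 12, crops included, and the job is handed in when it is done.

```bash
mkdir -p pics; ls; python3 - <<'E'
from workcell import ctrl
import cv2
for n in("side","top"):
    m=ctrl.camera_model(n);print(n,m)
    cv2.imwrite(f"pics/{n}0.png",ctrl.read_camera(n)[:,:,::-1])
o=ctrl.get_obs();print(o)
E
```

```text
pics
side {'fovy': 45.419289310562135, 'cx': 320.3851475102854, 'cy': 241.09912336767255, 'extrinsics': array([[ 0.90281398,  0.29801113, -0.31002626,  0.03321481],
       [-0.42959923,  0.59271073, -0.6812771 , -0.98854498],
       [-0.01927227,  0.74825353,  0.66313289,  1.17705178],
       [ 0.        ,  0.        ,  0.        ,  1.        ]])}
top {'fovy': 52.69552073382961, 'cx': 317.57720097721455, 'cy': 247.10932359100784, 'extrinsics': array([[ 8.94142398e-03,  9.76246682e-01, -2.16477403e-01,
         2.76273292e-01],
       [-9.99960022e-01,  8.71348781e-03, -2.00738248e-03,
         4.96985693e-02],
       [-7.34272659e-05,  2.16486698e-01,  9.76285565e-01,
         1.29760085e+00],
       [ 0.00000000e+00,  0.00000000e+00,  0.00000000e+00,
         1.00000000e+00]])}
{'time_s': 0.1, 'qpos': array([ 9.71902839e-01,  2.45722988e-01,  1.55886257e+00,  3.43295307e-06,
        1.33872538e+00, -1.74104060e-01]), 'qvel': array([-6.95311401e-04, -7.39535838e-04, -2.56710422e-03, -5.19244886e-05,
        1.93229915e-03, -8.91597530e-04]), 'effort': array([ 5.75199483e-04, -4.30662382e+01, -3.27133548e+01, -2.52802729e-04,
        2.76898594e-03, -1.83836988e-05]), 'eef_pos': array([0.26759816, 0.5918203 , 0.23032   ]), 'eef_rot': array([[-9.11125063e-01,  4.12128834e-01, -9.71405928e-04],
       [ 4.12129869e-01,  9.11124010e-01, -1.41735049e-03],
       [ 3.00940258e-04, -1.69172896e-03, -9.99998524e-01]]), 'ft_force': array([ 0.41128972, -0.05259226, -0.02343765]), 'wrist_torque': array([ 0.0090417 , -0.00015425,  0.00664815]), 'opening': 0.08551198641688967}
```

View pics/side0.png

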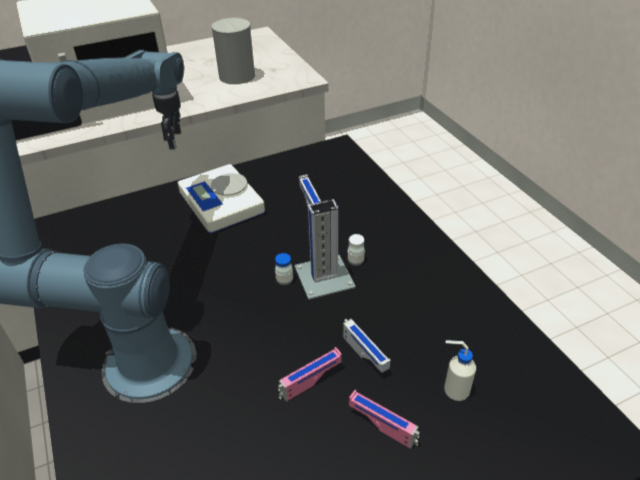

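View pics/top0.png

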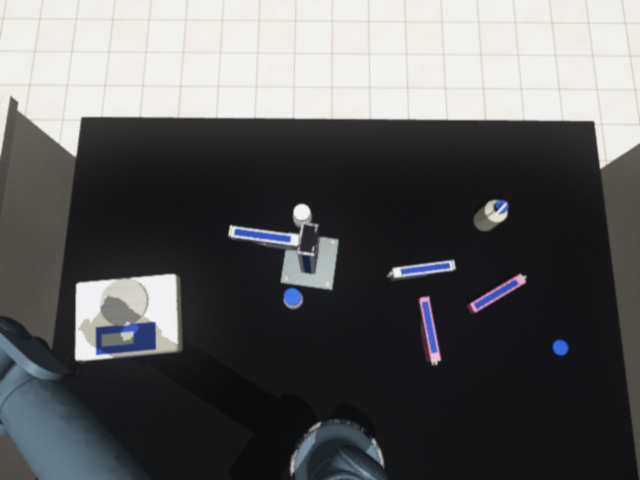

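Two overview pictures so far. Candidates for the bracket:
- the aluminium and blue one, side (366,345), top (422,270)
- two pink look-alikes, side (310,374) and (385,418), top (430,330) and (497,293)
- the bracket already hanging, top (263,236)

I choose the aluminium and blue one, and will check it in a close crop.

```bash
cat > h.py <<'E'
import numpy as np,cv2
from workcell import ctrl
from scipy.optimize import least_squares
M={n:ctrl.camera_model(n) for n in("side","top")}
def proj(n,P):
    m=M[n];E=m["extrinsics"];P=np.atleast_2d(P);c=(P-E[:3,3])@E[:3,:3]
    f=240/np.tan(np.radians(m["fovy"]/2));d=-c[:,2]
    return np.c_[m["cx"]+f*c[:,0]/d,m["cy"]-f*c[:,1]/d]
def ray(n,uv):
    m=M[n];E=m["extrinsics"];f=240/np.tan(np.radians(m["fovy"]/2))
    return E[:3,3],E[:3,:3]@np.array([(uv[0]-m["cx"])/f,-(uv[1]-m["cy"])/f,-1])
def atz(n,uv,z):
    o,d=ray(n,uv);return o+d*(z-o[2])/d[2]
def tri(us,ut):
    return least_squares(lambda X:np.r_[proj("side",X)[0]-us,proj("top",X)[0]-ut],[.6,0,.05]).x
def crop(img,x,y,w,h,s):
    return cv2.resize(img[y:y+h,x:x+w],None,fx=s,fy=s,interpolation=cv2.INTER_CUBIC)
E
python3 - <<'E'
from h import *
s=cv2.imread("pics/side0.png");t=cv2.imread("pics/top0.png")
a=crop(s,335,310,66,66,6);b=crop(t,380,235,66+16,66,6)[:, :400]
c=crop(s,290,165,80,140,4)[:,:]; 
top=np.hstack([a,b[:396,:400]])
cv2.imwrite("pics/br.png",np.hstack([crop(s,335,310,60,65,7)[:455,:400],crop(t,380,240,80,65,5)[:455,:400] if 0 else cv2.copyMakeBorder(crop(t,380,245,80,50,5),0,205,0,0,cv2.BORDER_CONSTANT)[:455]] if 0 else [crop(s,335,310,60,65,6),cv2.copyMakeBorder(crop(t,382,245,80,65,5),0,65,0,0,cv2.BORDER_CONSTANT)]))
cv2.imwrite("pics/rk.png",np.hstack([crop(s,265,165,110,140,4),cv2.copyMakeBorder(crop(t,275,195,70,110,5),0,10,0,0,cv2.BORDER_CONSTANT)]))
E
```

```text
(no output)
```

View pics/br.png

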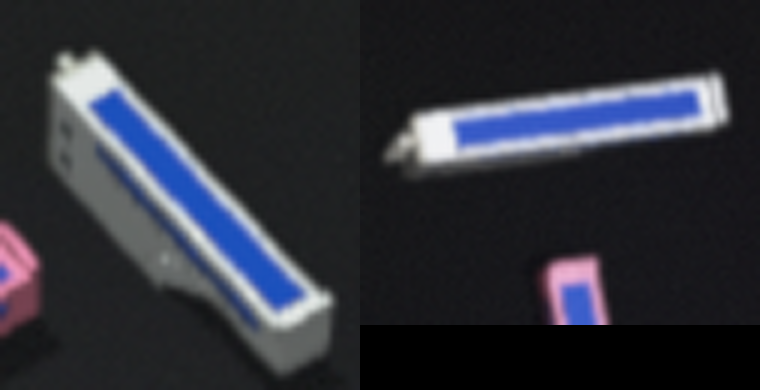

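View pics/rk.png

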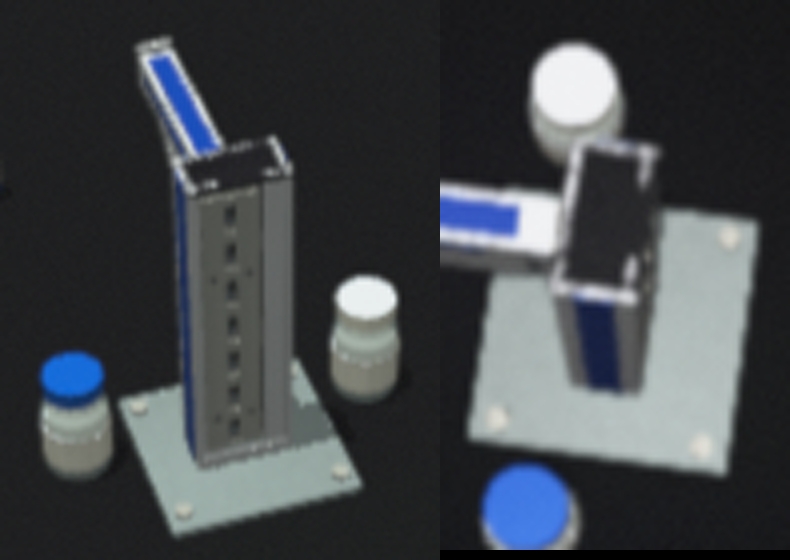

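Four pictures viewed.
- **Bracket crop:** the chosen bracket is silver and blue, with its hooks at the left or upper end. The hook-end top corners are at about side crop (50,75) and (98,52), top crop (412,115) and (418,163).
- **Rack crop:** the free face, with its slot column at crop x of about 232, looks towards world -y. The jars stand on either side in x.

```bash
cat > fit.py <<'E'
from h import *
def unc(p,o,s,x0=0): p=np.array(p,float);p[:,0]-=x0;return np.array(o)+(p+.5)/s-.5
def fit(items,x0):
    # items: cam, local pts, pixels ; params x,y,z,yaw,(slot)
    def res(q,full=False):
        c,s=np.cos(q[3]),np.sin(q[3]);R=np.array([[c,-s,0],[s,c,0],[0,0,1]])
        out=[]
        for cam,L,uv,slot in items:
            L=np.array(L,float)/1000
            if slot: L=L+np.array([q[4],0,0])
            out.append(proj(cam,L@R.T+q[:3])-uv)
        return np.concatenate(out).ravel()
    r=least_squares(res,x0,loss="soft_l1");return r.x,res(r.x).reshape(-1,2)
np.set_printoptions(precision=4,suppress=True)
E
python3 - <<'E'
from fit import *
B=[[-12,50,56],[12,50,56],[-12,-110,62],[12,-110,62]]
# hook end left in top view (=+y world, x image left). local x: image down is -x world
bs=unc([(50,75),(98,52),(275,327),(332,297)],(335,310),6)
bt=unc([(418,163),(412,115),(728,127),(718,76)],(382,245),5,360)
for c,p in(("side",bs),("top",bt)): print(c,[atz(c,q,.056)[:2].round(4) for q in p])
for a,b in zip(bs,bt):print("tri",tri(a,b))
x,r=fit([("side",B,bs,0),("top",B,bt,0)],[.6,-.2,0,0]);print("bracket",x,"\n",r.T)
F=[[-70,70,8],[-70,-70,8],[70,-70,8],[70,70,8]]
P=[[-35,-20,260],[35,-20,260],[-35,20,260],[35,20,260]]
S=[[0,-20,z] for z in range(233,40,-32)]
fs=unc([(120,402),(175,535),(362,487),(298,362)],(265,165),4)
ps=unc([(190,193),(293,175),(172,160),(278,140)],(265,165),4)
ss=unc([(231,214),(231,251),(232,288),(233,324),(233,358),(233,392),(235,427)],(265,165),4)
ft=unc([(470,437),(726,472),(758,222)],(275,195),5,440)
pt=unc([(637,299),(660,150),(553,287),(578,145)],(275,195),5,440)
for a,b in zip(ps,pt):print("tri post",tri(a,b))
x,r=fit([("side",F,fs,0),("side",P,ps,0),("side",S,ss,1),("top",F[:3],ft,0),("top",P,pt,0)],[.5,.1,0,0,0]);print("rack",x,"\n",r.T)
print("jars white",tri(unc([(366,300)],(265,165),4)[0],unc([(575,85)],(275,195),5,440)[0]),"blue",tri(unc([(72,376)],(265,165),4)[0],unc([(526,510)],(275,195),5,440)[0]),"wash",tri((464,355),(502,206)))
E
```

```text
side [array([ 0.4752, -0.1426]), array([ 0.4993, -0.1404]), array([ 0.4957, -0.2971]), array([ 0.5232, -0.2946])]
top [array([ 0.4735, -0.1442]), array([ 0.4987, -0.1417]), array([ 0.4939, -0.3057]), array([ 0.5208, -0.3019])]
tri [ 0.4738 -0.1441  0.058 ]
tri [ 0.4986 -0.1415  0.0575]
tri [ 0.492  -0.303   0.0654]
tri [ 0.5194 -0.2997  0.0642]
bracket [ 0.4923 -0.1923  0.0023  0.1237] 
 [[-0.0718 -0.2876  0.7506 -0.6225  0.1082 -0.0615 -0.1793  0.1953]
 [-0.0429 -0.199  -0.0465  0.3615 -0.3911  0.1172 -0.5808  0.5441]]
tri post [0.4894 0.0595 0.2615]
tri post [0.5579 0.05   0.2583]
tri post [0.4942 0.0964 0.261 ]
tri post [0.5617 0.0859 0.2596]
rack [ 0.5256  0.0733  0.0022 -0.1343 -0.0079] 
 [[-0.5078 -0.4723  0.3549  0.0292 -0.0874  0.1466 -0.1224 -1.0879 -0.0372
   0.1702  0.1217  0.0678  0.2586  0.4443  0.125  -0.5489  0.0296  0.6206
   0.6134  0.5717 -0.7174 -0.9109]
 [-0.8069 -0.8035 -0.6007 -1.3276  0.1747 -0.9127 -0.6959 -1.0852  0.9172
   1.0972  1.015   0.9316  1.107   1.051   0.5226 -0.1621  0.2595 -0.2209
   0.5908 -0.3042  0.4293 -1.7944]]
jars white [0.6398 0.0948 0.0832] blue [0.4182 0.1156 0.0837] wash [ 0.6418 -0.4077  0.1368]
```

Bracket pose: origin (0.492,-0.192), yaw 7.1°. Its heights triangulate to 58 mm and 64 mm against 56 and 62 stated. Rack: (0.5256,0.0733), yaw -7.7°. The slots look about 8 mm to -x. Moving above the bracket.

```bash
cat > d.py <<'E'
# python3 d.py : where tool is; args x y z ang(deg of tool y axis) -> needed delta in tool axes mm, deg
import sys;from h import *
np.set_printoptions(precision=4,suppress=True)
o=ctrl.get_obs();R=o["eef_rot"];p=o["eef_pos"]
print("t",o["time_s"],"p",p,"yang",np.degrees(np.arctan2(R[1,1],R[0,1])).round(2),"z",R[:,2],"F",o["ft_force"].round(1),"open",round(o["opening"],4),"q",o["qpos"].round(2))
a=[float(v) for v in sys.argv[1:]]
if a:
    from scipy.spatial.transform import Rotation as Ro
    t=np.radians(a[3]);y=np.array([np.cos(t),np.sin(t),0]);z=np.array([0,0,-1.]);T=np.c_[np.cross(y,z),y,z]
    print("dp mm",(R.T@(np.array(a[:3])-p)*1000).round(1),"rot",np.degrees(Ro.from_matrix(R.T@T).as_rotvec()).round(2))
E
python3 -m handwheel '{"claw":[1,1],"dp":[[0,0,-40],[0,0,-40]],"rotation":[[0,0,0],[0,0,0]]}'
python3 -m handwheel '{"claw":[1,1,1,1,1,1,1,1,1,1,1,1,1,1,1,1,1,1,1,1],"dp":[[-26,-31,0],[-26,-31,0],[-26,-31,0],[-26,-31,0],[-26,-31,0],[-26,-31,0],[-26,-31,0],[-26,-31,0],[-26,-31,0],[-26,-31,0],[-26,-31,0],[-26,-31,0],[-26,-31,0],[-26,-31,0],[-26,-31,0],[-26,-31,0],[-26,-31,0],[-26,-31,0],[-26,-31,0],[-26,-31,0]],"rotation":[[0,0,0],[0,0,0],[0,0,0],[0,0,0],[0,0,0],[0,0,0],[0,0,0],[0,0,0],[0,0,0],[0,0,0],[0,0,0],[0,0,0],[0,0,0],[0,0,0],[0,0,0],[0,0,0],[0,0,0],[0,0,0],[0,0,0],[0,0,0]]}'
python3 d.py .4923 -.1923 .15 7.1
```

```text
time_s: 0.3
eef_pos: [0.2656, 0.5887, 0.3026]
eef_rot: [[-0.911, 0.412, -0.011], [0.412, 0.911, -0.016], [0.003, -0.019, -1.0]]
ft_force: [0.9, 0.3, 1.0]
opening: 0.0861
time_s: 2.3
eef_pos: [0.4889, -0.215, 0.308]
eef_rot: [[-0.914, 0.405, -0.008], [0.405, 0.914, -0.007], [0.005, -0.01, -1.0]]
ft_force: [0.2, 0.9, 0.1]
opening: 0.0854
t 2.3 p [ 0.4889 -0.215   0.308 ] yang 66.11 z [-0.008  -0.0069 -0.9999] F [0.2 0.9 0.1] open 0.0854 q [-0.62 -0.08  1.77 -0.01  1.46 -1.77]
dp mm [  5.4  23.6 157.8] rot [-0.63  0.05 59.01]
```

```bash
python3 -m handwheel '{"claw":[1,1,1,1,1,1,1,1,1,1],"dp":[[0,0,0],[0,0,0],[0,0,0],[0,0,0],[0,0,0],[0,0,0],[0,0,0],[0,0,0],[0,0,0],[0,0,0]],"rotation":[[0,0,8],[0,0,8],[0,0,8],[0,0,8],[0,0,8],[0,0,8],[0,0,8],[0,0,3],[0,0,0],[0,0,0]]}' >/dev/null
python3 d.py .4923 -.1923 .15 7.1
```

```text
t 3.3 p [ 0.4868 -0.2198  0.3012] yang 4.25 z [-0.0181 -0.0003 -0.9998] F [ 0.2  0.1 -0.4] open 0.0852 q [-0.63 -0.07  1.77 -0.01  1.46 -0.7 ]
dp mm [ 26.9  10.3 151. ] rot [-1.04 -0.08 -2.85]
```

```bash
python3 -m handwheel '{"claw":[0.65,0.65,0.65,0.65,0.65,0.65,0.65,0.65],"dp":[[9,3,38],[9,3,38],[9,4,38],[0,0,38],[0,0,0],[0,0,0],[0,0,0],[0,0,0]],"rotation":[[-1,0,-3],[0,0,0],[0,0,0],[0,0,0],[0,0,0],[0,0,0],[0,0,0],[0,0,0]]}' >/dev/null
python3 d.py .4923 -.1923 .012 7.1
```

```text
t 4.1 p [ 0.4964 -0.1934  0.151 ] yang 7.73 z [ 0.0088 -0.0049 -0.9999] F [-0.5 -0.1  0.5] open 0.0555 q [-0.58  0.05  1.93  0.    1.15 -0.72]
dp mm [  2.4  -5.  138.9] rot [0.46 0.35 0.63]
```

```bash
python3 -m handwheel '{"claw":[0.65,0.65,0.65,0.65,0.65,0.65],"dp":[[2,-5,30],[0,0,30],[0,0,20],[0,0,0],[0,0,0],[0,0,0]],"rotation":[[0.4,0.3,0.6],[0,0,0],[0,0,0],[0,0,0],[0,0,0],[0,0,0]]}' >/dev/null
python3 d.py .4923 -.1923 .012 7.1
python3 - <<'E'
from h import *
s=ctrl.read_camera("side")[:,:,::-1];t=ctrl.read_camera("top")[:,:,::-1]
cv2.imwrite("pics/g1.png",np.hstack([crop(s,315,280,90,100,4),cv2.copyMakeBorder(crop(t,360,230,105,80,4),0,80,0,0,cv2.BORDER_CONSTANT)]))
E
```

```text
t 4.7 p [ 0.5001 -0.1986  0.0822] yang 7.11 z [ 0.0215 -0.0143 -0.9997] F [-0.4 -0.4  0.7] open 0.0557 q [-0.59  0.16  1.95  0.    1.   -0.71]
dp mm [ 8.4 -8.3 70. ] rot [1.12 0.96 0.  ]
```

View pics/g1.png

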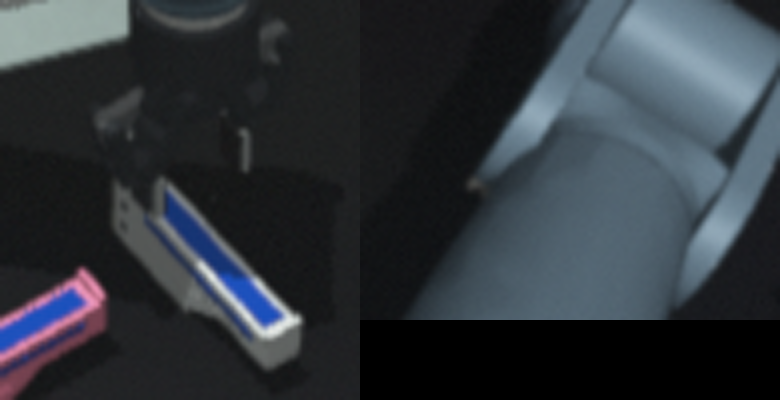

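Five pictures viewed. The fingers straddle the bracket near its hook half, and the hooks are at side crop (120,215). Continuing down with corrections.

```bash
python3 -m handwheel '{"claw":[0.65,0.65,0.65,0.65,0.65,0.65],"dp":[[8,-8,10],[0,0,12],[0,0,12],[0,0,12],[0,0,0],[0,0,0]],"rotation":[[1.1,1,0],[0.2,0.2,0],[0.2,0.2,0],[0.2,0.2,0],[0,0,0],[0,0,0]]}' >/dev/null
python3 d.py .4923 -.1923 .012 7.1
```

```text
t 5.4 p [ 0.4908 -0.1912  0.0326] yang 7.11 z [-0.0134  0.0112 -0.9998] F [ 0.2 -0.6 -0.2] open 0.0554 q [-0.59  0.25  1.97  0.    0.95 -0.71]
dp mm [-1.5  1.6 20.5] rot [-0.68 -0.73  0.01]
```

```bash
python3 -m handwheel '{"claw":[0.65,0.65,0.65,0.65,0.65,0.65],"dp":[[-1,1,6],[0,0,6],[0,0,6],[0,0,0],[0,0,0],[0,0,0]],"rotation":[[-0.6,-0.6,0],[0,0,0],[0,0,0],[0,0,0],[0,0,0],[0,0,0]]}' >/dev/null
python3 d.py .4923 -.1923 .012 7.1
```

```text
t 6.0 p [ 0.4924 -0.1923  0.0135] yang 7.11 z [ 0.0004  0.0007 -1.    ] F [0.1 0.2 0.5] open 0.0553 q [-0.59  0.28  1.97  0.    0.89 -0.71]
dp mm [ 0.  -0.1  1.5] rot [ 0.03 -0.04  0.01]
```

```bash
python3 -m handwheel '{"claw":[0.2,0.2,0.2,0.2,0.2,0.2,0.2,0.2,0.2],"dp":[[0,0,0],[0,0,0],[0,0,0],[0,0,0],[0,0,0],[0,0,0],[0,0,0],[0,0,0],[0,0,0]],"rotation":[[0,0,0],[0,0,0],[0,0,0],[0,0,0],[0,0,0],[0,0,0],[0,0,0],[0,0,0],[0,0,0]]}' 100 >/dev/null
python3 d.py .4923 -.1923 .012 7.1
python3 -m handwheel '{"claw":[0.1,0.1,0.1,0.1,0.1,0.1,0.1,0.1,0.1,0.1],"dp":[[0,0,0],[0,0,-10],[0,0,-25],[0,0,-30],[0,0,-30],[0,0,-30],[0,0,-30],[0,0,-20],[0,0,0],[0,0,0]],"rotation":[[0,0,0],[0,0,0],[0,0,0],[0,0,0],[0,0,0],[0,0,0],[0,0,0],[0,0,0],[0,0,0],[0,0,0]]}' >/dev/null
python3 d.py .4923 -.1923 .212 7.1
```

```text
t 6.9 p [ 0.493  -0.1927  0.0143] yang 7.11 z [ 0.0019 -0.0003 -1.    ] F [-0.5 -1.3  0.3] open 0.0228 q [-0.59  0.28  1.97  0.    0.89 -0.71]
dp mm [ 0.5 -0.6  2.3] rot [0.11 0.03 0.01]
t 7.9 p [ 0.4892 -0.1903  0.1956] yang 7.11 z [-0.0048  0.0043 -1.    ] F [ 0.2 -0.2 -3.3] open 0.0229 q [-0.59 -0.01  1.9   0.    1.25 -0.71]
dp mm [ -2.3   2.7 -16.4] rot [-0.24 -0.28  0.01]
```

```bash
python3 -m handwheel '{"claw":[0.1,0.1,0.1,0.1,0.1,0.1,0.1,0.1,0.1],"dp":[[-5,3,-2],[-20,5,-2],[-25,5,-2],[-25,0,0],[-25,0,0],[-20,0,0],[-10,0,0],[0,0,0],[0,0,0]],"rotation":[[-0.2,-0.2,0],[0,0,4],[0,0,4],[0,0,4],[0,0,3],[0,0,0],[0,0,0],[0,0,0],[0,0,0]]}' >/dev/null
python3 d.py .5004 -.0546 .2018 -7.7
```

```text
t 8.8 p [ 0.495  -0.3193  0.1858] yang -8.45 z [-0.0186  0.0169 -0.9997] F [-0.5 -0.3 -3.1] open 0.0229 q [-0.76  0.16  1.74 -0.    1.26 -0.62]
dp mm [262.8 -33.9 -11.6] rot [-1.19 -0.81 -0.76]
```

The tool's x points along +y, so that move went the wrong way. No harm done, so I go back.

```bash
python3 -m handwheel '{"claw":[0.1,0.1,0.1,0.1,0.1,0.1,0.1,0.1,0.1,0.1,0.1,0.1],"dp":[[15,-2,-3],[28,-4,-2],[32,-5,-2],[32,-5,-1],[32,-5,0],[32,-4,0],[30,-4,0],[25,-4,0],[18,0,0],[10,0,0],[0,0,0],[0,0,0]],"rotation":[[-1,-0.8,-0.7],[0,0,0],[0,0,0],[0,0,0],[0,0,0],[0,0,0],[0,0,0],[0,0,0],[0,0,0],[0,0,0],[0,0,0],[0,0,0]]}' >/dev/null
python3 d.py .5004 -.0546 .2018 -7.7
```

```text
t 10.0 p [ 0.493  -0.0424  0.1922] yang -7.04 z [-0.005   0.0048 -1.    ] F [ 0.4  0.9 -2.6] open 0.0228 q [-0.32 -0.08  1.98  0.    1.25 -0.2 ]
dp mm [-11.1   8.8  -9.7] rot [-0.32 -0.24  0.66]
```

```bash
python3 -m handwheel '{"claw":[0.1,0.1,0.1,0.1,0.1],"dp":[[-4,5,-6],[-4,3,-4],[0,0,0],[0,0,0],[0,0,0]],"rotation":[[-0.3,-0.2,0.6],[0,0,0],[0,0,0],[0,0,0],[0,0,0]]}' >/dev/null
python3 d.py .5004 -.0546 .2018 -7.7
python3 - <<'E'
from h import *
s=ctrl.read_camera("side")[:,:,::-1];t=ctrl.read_camera("top")[:,:,::-1]
cv2.imwrite("pics/g2.png",np.hstack([crop(s,270,175,100,130,4),cv2.copyMakeBorder(crop(t,280,200,100,110,4),0,80,0,0,cv2.BORDER_CONSTANT)]))
E
```

```text
t 10.5 p [ 0.501  -0.0553  0.2034] yang -7.94 z [ 0.0009 -0.0007 -1.    ] F [ 0.5  0.2 -1.4] open 0.023 q [-0.34 -0.07  1.95 -0.    1.26 -0.2 ]
dp mm [ 0.6 -0.7  1.6] rot [ 0.05  0.03 -0.24]
```

View pics/g2.png

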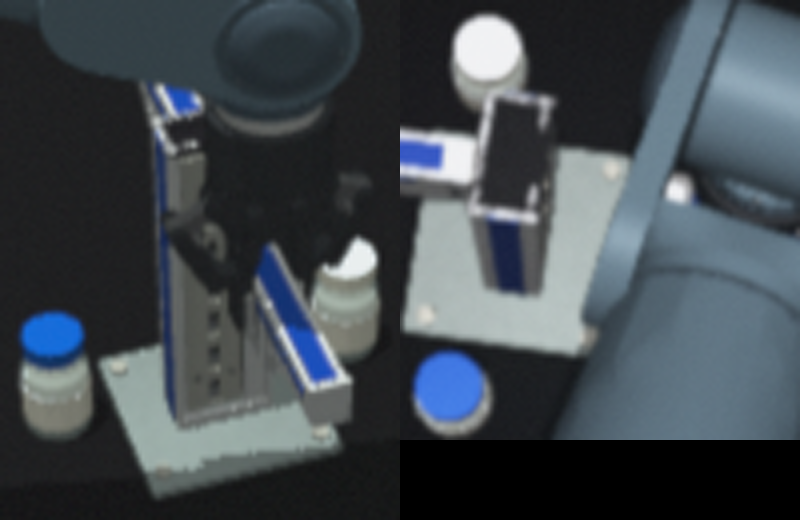

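Six pictures viewed. The bracket is held upright facing the free face, with its nose-lip corners at side crop (308,387) and (351,376). I compare these with the projection.

```bash
python3 - <<'E'
from h import *
o=ctrl.get_obs();p=o["eef_pos"];R=o["eef_rot"];a=np.arctan2(R[1,1],R[0,1]);c,s=np.cos(a),np.sin(a)
Q=np.array([[c,-s,0],[s,c,0],[0,0,1]]);org=p-[0,0,.0143]
L=np.array([[-12,-110,62],[12,-110,62],[12,-110,36],[-12,-110,36]])/1000
u=proj("side",L@Q.T+org);print(((u-[270,175]+.5)*4-.5).round(0))
E
```

```text
[[309. 392.]
 [348. 382.]
 [347. 414.]
 [309. 423.]]
```

```bash
python3 -m handwheel '{"claw":[0.1,0.1,0.1,0.1,0.1,0.1,0.1],"dp":[[8,0,1],[10,0,0],[10,0,0],[8,0,0],[0,0,0],[0,0,0],[0,0,0]],"rotation":[[0,0,-0.2],[0,0,0],[0,0,0],[0,0,0],[0,0,0],[0,0,0],[0,0,0]]}' >/dev/null
python3 d.py .5057 -.0149 .2018 -7.7
```

```text
t 11.3 p [ 0.5056 -0.0147  0.2015] yang -7.57 z [-0.0005  0.0001 -1.    ] F [ 0.4  0.4 -1.8] open 0.023 q [-0.25 -0.07  1.95 -0.    1.26 -0.12]
dp mm [-0.2  0.1 -0.3] rot [-0.03 -0.    0.13]
```

```bash
python3 -m handwheel '{"claw":[0.1,0.1,0.1,0.1,0.1,0.1],"dp":[[2,0,0],[2,0,0],[1,0,0],[1,0,0],[0,0,0],[0,0,0]],"rotation":[[0,0,-0.1],[0,0,0],[0,0,0],[0,0,0],[0,0,0],[0,0,0]]}' >/dev/null
python3 d.py .5084 .0049 .2018 -7.7
python3 -m handwheel '{"claw":[0.1,0.1,0.1],"dp":[[1,0,0],[1,0,0],[0,0,0]],"rotation":[[0,0,0],[0,0,0],[0,0,0]]}' >/dev/null
python3 d.py .5084 .0049 .2018 -7.7
```

```text
t 11.9 p [ 0.5065 -0.0091  0.2017] yang -7.54 z [-0.0004 -0.0002 -1.    ] F [ 0.1  0.1 -2.1] open 0.0233 q [-0.24 -0.07  1.95 -0.    1.26 -0.11]
dp mm [14.1  0.  -0.2] rot [-0.02  0.01  0.16]
t 12.2 p [ 0.5068 -0.007   0.2016] yang -7.56 z [-0.0004 -0.0002 -1.    ] F [ 0.   0.2 -1.6] open 0.0232 q [-0.24 -0.06  1.95 -0.    1.26 -0.11]
dp mm [12.   0.  -0.2] rot [-0.02  0.01  0.14]
```

```bash
for i in 1 ; do python3 -m handwheel '{"claw":[0.1,0.1],"dp":[[1,0,0],[0,0,0]],"rotation":[[0,0,0],[0,0,0]]}' |grep -E "pos|force"; python3 -m handwheel '{"claw":[0.1,0.1],"dp":[[1,0,0],[0,0,0]],"rotation":[[0,0,0],[0,0,0]]}' |grep -E "pos|force";python3 -m handwheel '{"claw":[0.1,0.1],"dp":[[1,0,0],[0,0,0]],"rotation":[[0,0,0],[0,0,0]]}' |grep -E "pos|force"; done; python3 d.py .5084 .0049 .2018 -7.7
```

```text
eef_pos: [0.507, -0.0059, 0.2016]
ft_force: [0.9, 0.4, -2.3]
eef_pos: [0.5071, -0.0048, 0.2016]
ft_force: [-0.2, -0.0, -2.2]
eef_pos: [0.5072, -0.0038, 0.2016]
ft_force: [0.4, -0.4, -2.5]
t 12.8 p [ 0.5072 -0.0038  0.2016] yang -7.56 z [-0.0004 -0.0001 -1.    ] F [ 0.4 -0.4 -2.5] open 0.0233 q [-0.23 -0.06  1.94 -0.    1.26 -0.1 ]
dp mm [ 8.7  0.  -0.2] rot [-0.02  0.01  0.14]
```

```bash
python3 -m handwheel '{"claw":[0.1,0.1],"dp":[[1,0,0],[0,0,0]],"rotation":[[0,0,0],[0,0,0]]}' |grep -E "pos|force"; python3 -m handwheel '{"claw":[0.1,0.1],"dp":[[1,0,0],[0,0,0]],"rotation":[[0,0,0],[0,0,0]]}' |grep -E "pos|force";python3 -m handwheel '{"claw":[0.1,0.1],"dp":[[1,0,0],[0,0,0]],"rotation":[[0,0,0],[0,0,0]]}' |grep -E "pos|force";  python3 d.py .5084 .0049 .2018 -7.7
```

```text
eef_pos: [0.5074, -0.0027, 0.2017]
ft_force: [-0.1, 0.5, -2.2]
eef_pos: [0.5075, -0.0016, 0.2016]
ft_force: [-0.6, -0.0, -3.4]
eef_pos: [0.5077, -0.0005, 0.2016]
ft_force: [-0.0, 0.4, -2.6]
t 13.4 p [ 0.5077 -0.0005  0.2016] yang -7.56 z [-0.0004 -0.0002 -1.    ] F [-0.   0.4 -2.6] open 0.0231 q [-0.22 -0.06  1.94 -0.    1.26 -0.09]
dp mm [ 5.5  0.  -0.2] rot [-0.02  0.01  0.14]
```

```bash
python3 -m handwheel '{"claw":[0.1,0.1],"dp":[[1,0,0],[0,0,0]],"rotation":[[0,0,0],[0,0,0]]}' |grep -E "pos|force"; python3 -m handwheel '{"claw":[0.1,0.1],"dp":[[1,0,0],[0,0,0]],"rotation":[[0,0,0],[0,0,0]]}' |grep -E "pos|force";  python3 d.py .5084 .0049 .2018 -7.7
```

```text
eef_pos: [0.5078, 0.0006, 0.2016]
ft_force: [-0.4, 0.2, -2.1]
eef_pos: [0.5079, 0.0016, 0.2016]
ft_force: [-0.1, -0.1, -1.8]
t 13.8 p [0.5079 0.0016 0.2016] yang -7.56 z [-0.0004 -0.0002 -1.    ] F [-0.1 -0.1 -1.8] open 0.0229 q [-0.22 -0.06  1.94 -0.    1.26 -0.09]
dp mm [ 3.3  0.  -0.2] rot [-0.02  0.01  0.14]
```

```bash
python3 - <<'E'
from h import *
s=ctrl.read_camera("side")[:,:,::-1]
cv2.imwrite("pics/g3.png",crop(s,290,170,80,90,6))
E
```

```text
(no output)
```

View pics/g3.png

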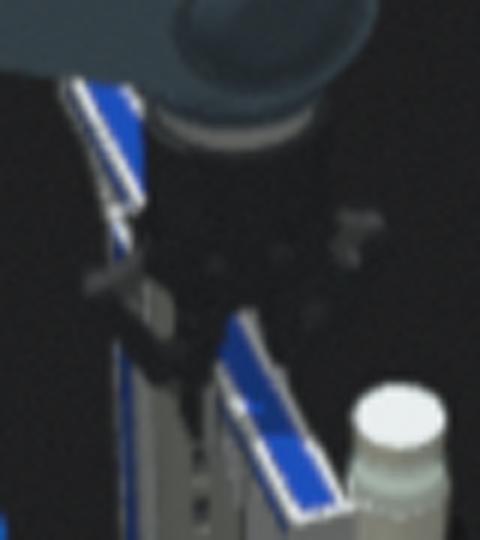

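Seven pictures viewed. The bracket is right against the post with the gripper hiding the slots, so this doesn't settle it. Going on by feel.

```bash
python3 -m handwheel '{"claw":[0.1,0.1],"dp":[[1,0,0],[0,0,0]],"rotation":[[0,0,0],[0,0,0]]}' |grep -E "pos|force"; python3 -m handwheel '{"claw":[0.1,0.1],"dp":[[1,0,0],[0,0,0]],"rotation":[[0,0,0],[0,0,0]]}' |grep -E "pos|force";  python3 d.py .5084 .0049 .2018 -7.7
```

```text
eef_pos: [0.5081, 0.0027, 0.2016]
ft_force: [1.1, -0.6, -3.2]
eef_pos: [0.5082, 0.0037, 0.2016]
ft_force: [0.6, 0.0, -2.7]
t 14.25 p [0.5082 0.0037 0.2016] yang -7.56 z [-0.0003 -0.0002 -1.    ] F [ 0.6  0.  -2.7] open 0.023 q [-0.22 -0.06  1.94 -0.    1.26 -0.08]
dp mm [ 1.2  0.  -0.2] rot [-0.02  0.02  0.14]
```

```bash
python3 -m handwheel '{"claw":[0.1,0.1],"dp":[[0.7,0,0],[0,0,0]],"rotation":[[0,0,0],[0,0,0]]}' |grep -E "pos|force"; python3 -m handwheel '{"claw":[0.1,0.1],"dp":[[0.7,0,0],[0,0,0]],"rotation":[[0,0,0],[0,0,0]]}' |grep -E "pos|force"; python3 d.py .5084 .0049 .2018 -7.7
```

```text
eef_pos: [0.5084, 0.0045, 0.2017]
ft_force: [0.6, 0.7, -2.6]
eef_pos: [0.5084, 0.0052, 0.2016]
ft_force: [0.0, -0.4, -2.1]
t 14.65 p [0.5084 0.0052 0.2016] yang -7.56 z [-0.0004 -0.0003 -1.    ] F [ 0.  -0.4 -2.1] open 0.0228 q [-0.21 -0.06  1.94 -0.    1.26 -0.08]
dp mm [-0.3  0.  -0.2] rot [-0.02  0.02  0.14]
```

```bash
python3 -m handwheel '{"claw":[0.1,0.1],"dp":[[0.7,0,0],[0,0,0]],"rotation":[[0,0,0],[0,0,0]]}' |grep -E "pos|force"; python3 -m handwheel '{"claw":[0.1,0.1],"dp":[[0.7,0,0],[0,0,0]],"rotation":[[0,0,0],[0,0,0]]}' |grep -E "pos|force"; python3 d.py .5084 .0049 .2018 -7.7
```

```text
eef_pos: [0.5085, 0.0058, 0.2017]
ft_force: [-0.5, 0.3, -2.3]
eef_pos: [0.5085, 0.0057, 0.2017]
ft_force: [0.1, 0.2, -2.1]
t 15.05 p [0.5085 0.0057 0.2017] yang -7.57 z [-0.0009 -0.0026 -1.    ] F [ 0.1  0.2 -2.1] open 0.0232 q [-0.21 -0.06  1.94 -0.    1.26 -0.08]
dp mm [-0.8 -0.  -0.1] rot [-0.03  0.15  0.13]
```

```bash
python3 -m handwheel '{"claw":[0.1],"dp":[[0.5,0,0]],"rotation":[[0,-0.1,0]]}' |grep -E "pos|force"; python3 -m handwheel '{"claw":[0.1],"dp":[[0.7,0,0]],"rotation":[[0,0.1,0]]}' |grep -E "pos|force"; python3 -m handwheel '{"claw":[0.1],"dp":[[0,0.7,0]],"rotation":[[0,0,0]]}' |grep -E "pos|force"; python3 -m handwheel '{"claw":[0.1],"dp":[[0,0.7,0]],"rotation":[[0,0,0]]}' |grep -E "pos|force"; python3 d.py .5084 .0049 .2018 -7.7
```

```text
eef_pos: [0.5085, 0.0057, 0.2018]
ft_force: [-1.0, -5.5, -1.4]
eef_pos: [0.5085, 0.0057, 0.2019]
ft_force: [-1.7, -5.0, -2.4]
eef_pos: [0.5091, 0.0055, 0.2018]
ft_force: [-1.3, -1.9, -2.4]
eef_pos: [0.5095, 0.0055, 0.2017]
ft_force: [-3.9, -2.6, -0.0]
t 15.45 p [0.5095 0.0055 0.2017] yang -7.57 z [-0.003  -0.0054 -1.    ] F [-3.9 -2.6 -0. ] open 0.023 q [-0.21 -0.06  1.94 -0.01  1.26 -0.07]
dp mm [-0.7 -1.  -0.1] rot [-0.13  0.33  0.13]
```

```bash
python3 -m handwheel '{"claw":[0.1],"dp":[[0,0.5,0]],"rotation":[[0,0,0]]}' |grep -E "pos|force"; python3 -m handwheel '{"claw":[0.1],"dp":[[-0.2,-0.8,0]],"rotation":[[-0.1,0.3,0.1]]}' |grep -E "pos|force"; python3 -m handwheel '{"claw":[0.1],"dp":[[-0.2,-0.8,0]],"rotation":[[0,0,0]]}' |grep -E "pos|force";  python3 -m handwheel '{"claw":[0.1],"dp":[[0,-0.8,0]],"rotation":[[0,0,0]]}' |grep -E "pos|force"; python3 -m handwheel '{"claw":[0.1],"dp":[[0,-0.8,0]],"rotation":[[0,0,0]]}' |grep -E "pos|force"; python3 d.py .5084 .0049 .2018 -7.7
```

```text
eef_pos: [0.5095, 0.0055, 0.2016]
ft_force: [-5.1, -2.3, 0.2]
eef_pos: [0.509, 0.0058, 0.2017]
ft_force: [-1.0, -0.8, -2.2]
eef_pos: [0.5084, 0.0058, 0.2017]
ft_force: [-0.1, -1.7, -2.4]
eef_pos: [0.5078, 0.0059, 0.2018]
ft_force: [-0.0, -2.9, -3.2]
eef_pos: [0.5072, 0.006, 0.2018]
ft_force: [1.0, -1.9, -3.0]
t 15.95 p [0.5072 0.006  0.2018] yang -7.67 z [ 0.0013  0.0008 -1.    ] F [ 1.  -1.9 -3. ] open 0.0229 q [-0.21 -0.07  1.95  0.    1.26 -0.08]
dp mm [-1.   1.3  0. ] rot [ 0.07 -0.05  0.03]
```

The hard sideways stop at +x and about 2.5 mm of free play show the hooks are in the slots with the back face on the strip. I centre, then go down.

```bash
python3 -m handwheel '{"claw":[0.1],"dp":[[0.2,0.9,0]],"rotation":[[0,0,0]]}' |grep -E "pos|force"; python3 -m handwheel '{"claw":[0.1,0.1],"dp":[[0.3,0,0],[0.3,0,0]],"rotation":[[0,0,0],[0,0,0]]}' |grep -E "pos|force"; python3 -m handwheel '{"claw":[0.1],"dp":[[0,0,1]],"rotation":[[0,0,0]]}' |grep -E "pos|force"; python3 -m handwheel '{"claw":[0.1],"dp":[[0.1,0,1]],"rotation":[[0,0,0]]}' |grep -E "pos|force"; python3 -m handwheel '{"claw":[0.1],"dp":[[0.1,0,1]],"rotation":[[0,0,0]]}' |grep -E "pos|force";  python3 d.py .508 .0058 .1903 -7.7
```

```text
eef_pos: [0.5078, 0.0059, 0.2018]
ft_force: [-1.5, -2.7, -2.7]
eef_pos: [0.5079, 0.0059, 0.2018]
ft_force: [-0.7, -5.5, -2.4]
eef_pos: [0.5082, 0.0059, 0.2011]
ft_force: [-0.4, -1.7, -2.4]
eef_pos: [0.5084, 0.0059, 0.2002]
ft_force: [-1.2, -3.3, -0.6]
eef_pos: [0.5086, 0.0058, 0.1993]
ft_force: [-1.6, -4.8, -0.3]
t 16.55 p [0.5086 0.0058 0.1993] yang -7.69 z [ 0.002  -0.0018 -1.    ] F [-1.6 -4.8 -0.3] open 0.0227 q [-0.21 -0.06  1.94 -0.    1.25 -0.08]
dp mm [-0.1 -0.6  9. ] rot [0.13 0.08 0.01]
```

```bash
python3 -m handwheel '{"claw":[0.1],"dp":[[-0.1,-0.6,1]],"rotation":[[0.1,0.1,0]]}' |grep -E "pos|force"; python3 -m handwheel '{"claw":[0.1],"dp":[[0,-0.2,1]],"rotation":[[0,0,0]]}' |grep -E "pos|force"; python3 -m handwheel '{"claw":[0.1],"dp":[[0,-0.1,1]],"rotation":[[0,0,0]]}' |grep -E "pos|force"; python3 -m handwheel '{"claw":[0.1],"dp":[[0,-0.1,1]],"rotation":[[0,0,0]]}' |grep -E "pos|force";  python3 d.py .508 .0058 .1903 -7.7
```

```text
eef_pos: [0.5085, 0.0058, 0.199]
ft_force: [-0.8, -1.4, 2.1]
eef_pos: [0.5087, 0.0057, 0.1988]
ft_force: [-2.6, -4.1, 3.4]
eef_pos: [0.5089, 0.0057, 0.1986]
ft_force: [-3.1, -3.8, 5.2]
eef_pos: [0.509, 0.0056, 0.1985]
ft_force: [-2.9, -4.0, 5.0]
t 16.95 p [0.509  0.0056 0.1985] yang -7.65 z [ 0.0042  0.     -1.    ] F [-2.9 -4.   5. ] open 0.0231 q [-0.21 -0.06  1.95  0.    1.25 -0.08]
dp mm [ 0.  -1.1  8.2] rot [ 0.24 -0.03  0.05]
```

```bash
python3 -m handwheel '{"claw":[0.1],"dp":[[-0.2,-1.2,0.5]],"rotation":[[0.3,0,0]]}' |grep -E "pos|force"; python3 -m handwheel '{"claw":[0.1],"dp":[[-0.1,-0.5,1.5]],"rotation":[[0,0,0]]}' |grep -E "pos|force"; python3 -m handwheel '{"claw":[0.1],"dp":[[-0.1,-0.3,1.7]],"rotation":[[0,0,0]]}' |grep -E "pos|force";  python3 d.py .508 .0058 .1903 -7.7
```

```text
eef_pos: [0.5086, 0.0057, 0.1988]
ft_force: [1.1, -2.8, 1.0]
eef_pos: [0.5087, 0.0056, 0.1983]
ft_force: [-2.5, -3.0, 9.1]
eef_pos: [0.509, 0.0055, 0.198]
ft_force: [-3.1, -4.8, 10.7]
t 17.25 p [0.509  0.0055 0.198 ] yang -7.65 z [ 0.0046  0.0009 -1.    ] F [-3.1 -4.8 10.7] open 0.0227 q [-0.21 -0.06  1.95  0.    1.25 -0.08]
dp mm [ 0.2 -1.1  7.7] rot [ 0.26 -0.09  0.05]
```

```bash
cat > w.py <<'E'
from h import *
o=ctrl.get_obs();R=o["eef_rot"];print("p",(o["eef_pos"]*1000).round(2),"z",(R[:,2]*1000).round(1),"F",(R.T@o["ft_force"]).round(1),"T tool",(R.T@o["wrist_torque"]).round(2))
E
python3 w.py
python3 -m handwheel '{"claw":[0.1,0.1,0.1],"dp":[[-0.5,-1,-2.5],[0,0,-1],[0,0,0]],"rotation":[[0.3,-0.1,0],[0,0,0],[0,0,0]]}' >/dev/null; python3 w.py
python3 -m handwheel '{"claw":[0.1],"dp":[[0.6,0,0]],"rotation":[[0,0,0]]}' >/dev/null; python3 w.py
python3 -m handwheel '{"claw":[0.1],"dp":[[0.7,0,0]],"rotation":[[0,0,0]]}' >/dev/null; python3 w.py
python3 -m handwheel '{"claw":[0.1],"dp":[[0.7,0,0]],"rotation":[[0,0,0]]}' >/dev/null; python3 w.py
```

```text
p [509.05   5.45 198.01] z [ 4.6e+00  9.0e-01 -1.0e+03] F [ -5.2  -2.4 -10.7] T tool [ 0.45 -0.11 -0.11]
p [506.91   6.05 199.77] z [   -3.4     1.8 -1000. ] F [-2.8  1.2  1.4] T tool [-0.06 -0.44  0.04]
p [506.76   6.09 199.29] z [-4.e+00  1.e-01 -1.e+03] F [-6.4 -0.6 -1.2] T tool [-0.11 -0.89  0.04]
p [506.77   6.04 199.27] z [   -4.5    -1.7 -1000. ] F [-6.2 -0.5 -1.8] T tool [ 0.14 -0.81  0.  ]
p [506.75   6.03 199.32] z [   -5.1    -3.4 -1000. ] F [-5.6 -0.1 -1.1] T tool [ 0.15 -0.67 -0.02]
```

```bash

python3 -m handwheel '{"claw":[0.1],"dp":[[-0.4,0.9,0]],"rotation":[[-0.2,-0.2,0]]}' >/dev/null; python3 w.py
python3 -m handwheel '{"claw":[0.1],"dp":[[-0.3,0,1]],"rotation":[[0,-0.2,0]]}' >/dev/null; python3 w.py
python3 -m handwheel '{"claw":[0.1],"dp":[[-0.5,-0.3,1.5]],"rotation":[[0,-0.3,0]]}' >/dev/null; python3 w.py
python3 -m handwheel '{"claw":[0.1],"dp":[[-0.5,-0.4,1.8]],"rotation":[[0,-0.3,0]]}' >/dev/null; python3 w.py
```

```text
p [507.47   5.55 199.28] z [   -2.5    -6.9 -1000. ] F [-1.5 -0.4 -0.2] T tool [ 0.12  0.1  -0.04]
p [507.8    5.31 198.91] z [  -2.   -10.2 -999.9] F [-2.  -1.1 -6.5] T tool [ 0.2   0.07 -0.08]
p [508.24   4.62 198.68] z [-6.000e-01 -1.610e+01 -9.999e+02] F [-4.2 -0.7 -6.4] T tool [ 0.17 -0.11 -0.07]
p [508.69   3.9  198.29] z [   1.1  -22.1 -999.8] F [-2.1 -1.  -7.5] T tool [ 0.34  0.2  -0.12]
```

```bash

python3 -m handwheel '{"claw":[0.1,0.1],"dp":[[0,-0.6,-2],[0.5,-0.3,-1]],"rotation":[[0.1,0.6,0],[0,0.6,0]]}' >/dev/null; python3 w.py
python3 -m handwheel '{"claw":[0.1],"dp":[[1,0,-1]],"rotation":[[0,0,0]]}' >/dev/null; python3 w.py
python3 -m handwheel '{"claw":[0.1],"dp":[[0,0,0]],"rotation":[[0,0,0]]}' >/dev/null; python3 w.py
python3 d.py .508 .0058 .2015 -7.7
```

```text
p [507.6    5.54 200.7 ] z [    1.6     1.6 -1000. ] F [ 0.9 -0.7  2.4] T tool [-0.01  0.03 -0.01]
p [507.32   6.06 201.02] z [ 6.e-01  6.e-01 -1.e+03] F [-7.   0.8  4.2] T tool [-0.17 -1.11  0.14]
p [507.05   6.01 200.61] z [-0.e+00  6.e-01 -1.e+03] F [-1.9 -0.3  2.5] T tool [-0.05 -0.15  0.07]
t 18.65 p [0.5071 0.006  0.2006] yang -7.65 z [-0.      0.0006 -1.    ] F [-0.6 -1.9 -2.5] open 0.0227 q [-0.21 -0.06  1.95  0.    1.26 -0.08]
dp mm [-0.1  1.  -0.9] rot [-0.   -0.03  0.05]
```

```bash

python3 -m handwheel '{"claw":[0.1],"dp":[[-0.1,0.6,1]],"rotation":[[0,0,0]]}' >/dev/null; python3 w.py
python3 -m handwheel '{"claw":[0.1],"dp":[[-0.1,-0.2,1]],"rotation":[[0,0,0]]}' >/dev/null; python3 w.py
python3 -m handwheel '{"claw":[0.1],"dp":[[-0.1,-0.3,1.5]],"rotation":[[0.1,0,0]]}' >/dev/null; python3 w.py
python3 -m handwheel '{"claw":[0.1],"dp":[[-0.2,-0.4,1.8]],"rotation":[[0.1,-0.1,0]]}' >/dev/null; python3 w.py
python3 -m handwheel '{"claw":[0.1],"dp":[[-0.2,-0.5,2]],"rotation":[[0.1,-0.1,0]]}' >/dev/null; python3 w.py
```

```text
p [507.39   5.98 199.27] z [-7.e-01  9.e-01 -1.e+03] F [-1.2  0.4  0.6] T tool [ 0.04 -0.2  -0.03]
p [507.5    5.87 198.71] z [-1.e-01  1.e+00 -1.e+03] F [-2.5 -1.7 -4.4] T tool [ 0.15 -0.07 -0.05]
p [507.78   5.7  198.41] z [-4.0e-01  1.1e+00 -1.0e+03] F [-3.2 -2.7 -7.4] T tool [ 0.36  0.05 -0.15]
p [508.23   5.29 198.23] z [-2.e-01 -9.e-01 -1.e+03] F [-3.4 -2.2 -7.1] T tool [ 0.38 -0.   -0.11]
p [508.71   4.77 198.02] z [ 4.0e-01 -3.2e+00 -1.0e+03] F [-4.5 -1.4 -6.9] T tool [ 0.24 -0.17 -0.07]
```

```bash

python3 -m handwheel '{"claw":[0.1,0.1],"dp":[[0.5,-0.5,-1.5],[0.5,-0.5,-0.5]],"rotation":[[0,0.2,0],[0,0,0]]}' >/dev/null; python3 w.py
python3 -m handwheel '{"claw":[0.1],"dp":[[0.2,-0.2,1]],"rotation":[[0,0,0]]}' >/dev/null; python3 w.py
python3 -m handwheel '{"claw":[0.1],"dp":[[0.1,-0.4,1.4]],"rotation":[[0,0,0]]}' >/dev/null; python3 w.py
python3 -m handwheel '{"claw":[0.1],"dp":[[0.1,-0.5,1.7]],"rotation":[[0,0,0]]}' >/dev/null; python3 w.py
python3 -m handwheel '{"claw":[0.1],"dp":[[0.1,-0.5,1.7]],"rotation":[[0,0,0]]}' >/dev/null; python3 w.py
```

```text
p [508.11   5.91 200.16] z [ 1.7e+00  4.0e-01 -1.0e+03] F [-3.4  0.8  1.7] T tool [-0.2  -0.55  0.11]
p [507.9    5.9  199.07] z [ 1.7e+00 -4.0e-01 -1.0e+03] F [-4.7  0.8 -2.4] T tool [-0.03 -0.48  0.02]
p [508.01   5.75 198.57] z [    3.    -1. -1000.] F [-3.4 -1.9 -7.6] T tool [ 0.21 -0.14 -0.06]
p [508.23   5.65 198.37] z [    4.7    -1.4 -1000. ] F [-4.5 -2.9 -9.1] T tool [ 0.49 -0.05 -0.19]
p [508.36   5.63 198.34] z [    6.     -1.6 -1000. ] F [-3.9 -3.2 -8.9] T tool [ 0.53 -0.03 -0.25]
```

```bash

python3 -m handwheel '{"claw":[0.1,0.1],"dp":[[0.3,-1,-1.5],[0.2,-0.8,-0.5]],"rotation":[[0.3,0.1,0],[0,0,0]]}' >/dev/null; python3 w.py
python3 -m handwheel '{"claw":[0.1],"dp":[[0,-0.2,1]],"rotation":[[0,0,0]]}' >/dev/null; python3 w.py
python3 -m handwheel '{"claw":[0.1],"dp":[[0.1,-0.5,1.7]],"rotation":[[0.1,0,0]]}' >/dev/null; python3 w.py
python3 -m handwheel '{"claw":[0.1],"dp":[[0.1,-0.7,2.0]],"rotation":[[0.1,0,0]]}' >/dev/null; python3 w.py
python3 -m handwheel '{"claw":[0.1],"dp":[[0.1,-0.7,2.2]],"rotation":[[0.1,0,0]]}' >/dev/null; python3 w.py
```

```text
p [506.6    6.11 200.24] z [ 1.2e+00  2.0e-01 -1.0e+03] F [-3.5  2.   2.6] T tool [-0.25 -0.6   0.11]
p [506.39   6.08 199.04] z [    1.4    -0.  -1000. ] F [-3.9  0.2 -2.4] T tool [-0.13 -0.29  0.08]
p [506.53   5.93 198.41] z [ 1.3e+00 -4.0e-01 -1.0e+03] F [ -5.5  -1.6 -10.3] T tool [ 0.22 -0.23 -0.06]
p [506.73   5.85 198.25] z [ 1.6e+00 -5.0e-01 -1.0e+03] F [ -5.6  -1.8 -11.3] T tool [ 0.46 -0.04 -0.19]
p [506.92   5.78 198.16] z [ 1.8e+00 -6.0e-01 -1.0e+03] F [ -5.3  -3.2 -11. ] T tool [ 0.62 -0.03 -0.24]
```

```bash

python3 -m handwheel '{"claw":[0.1],"dp":[[0,-1.4,2.2]],"rotation":[[0.3,-0.1,0]]}' >/dev/null; python3 w.py
python3 -m handwheel '{"claw":[0.1],"dp":[[0,-1.4,2.4]],"rotation":[[0.3,-0.1,0]]}' >/dev/null; python3 w.py
python3 -m handwheel '{"claw":[0.1],"dp":[[0,-1.4,2.4]],"rotation":[[0.3,-0.1,0]]}' >/dev/null; python3 w.py
```

```text
p [506.78   5.72 198.27] z [-4.0e-01 -1.8e+00 -1.0e+03] F [-4.  -0.7 -9.5] T tool [ 0.2   0.05 -0.04]
p [506.8    5.7  198.33] z [   -2.2    -3.  -1000. ] F [ -3.9  -1.4 -11.1] T tool [ 0.18  0.1  -0.05]
p [506.79   5.67 198.41] z [   -4.     -4.3 -1000. ] F [ -4.   -1.7 -10.7] T tool [ 0.23 -0.01 -0.1 ]
```

```bash

python3 -m handwheel '{"claw":[0.1],"dp":[[0,0.2,0.8]],"rotation":[[-0.2,0.2,0]]}' >/dev/null; python3 w.py
python3 -m handwheel '{"claw":[0.1],"dp":[[-0.7,0,0.5]],"rotation":[[0,0,0]]}' >/dev/null; python3 w.py
python3 -m handwheel '{"claw":[0.1],"dp":[[-0.7,0,0.5]],"rotation":[[0,0,0]]}' >/dev/null; python3 w.py
python3 -m handwheel '{"claw":[0.1],"dp":[[-0.7,0,0.5]],"rotation":[[0,0,0]]}' >/dev/null; python3 w.py
python3 -m handwheel '{"claw":[0.1],"dp":[[-0.7,0,0.5]],"rotation":[[0,0,0]]}' >/dev/null; python3 w.py
```

```text
p [507.38   5.52 198.73] z [ 7.0e-01 -1.6e+00 -1.0e+03] F [-3.9 -1.5 -1. ] T tool [ 0.23 -0.33 -0.08]
p [507.46   5.15 198.55] z [ 1.5e+00 -6.0e-01 -1.0e+03] F [-1.1 -0.   0.1] T tool [ 0.03  0.02 -0.05]
p [507.44   4.71 198.01] z [ 1.7e+00  1.0e-01 -1.0e+03] F [-1.6  0.5 -2.6] T tool [-0.   -0.03 -0.03]
p [507.34   4.19 197.35] z [ 1.7e+00  6.0e-01 -1.0e+03] F [ 0.3 -0.4 -2.9] T tool [ 0.05  0.15 -0.04]
p [507.4    4.02 197.04] z [    2.1     2.2 -1000. ] F [ 1.6 -0.6 -5.1] T tool [ 0.23  0.55 -0.07]
```

Backing off a little freed it: it went down to 197.0 mm and now holds in y, so the hooks are behind the strip. Continuing down with no push on the post.

```bash

python3 -m handwheel '{"claw":[0.1],"dp":[[0,-0.1,1]],"rotation":[[0,0.1,0]]}' >/dev/null; python3 w.py
python3 -m handwheel '{"claw":[0.1],"dp":[[0,-0.2,1]],"rotation":[[0,0,0]]}' >/dev/null; python3 w.py
python3 -m handwheel '{"claw":[0.1],"dp":[[0,-0.3,1.2]],"rotation":[[0,0,0]]}' >/dev/null; python3 w.py
python3 -m handwheel '{"claw":[0.1],"dp":[[0,-0.3,1.3]],"rotation":[[0,0,0]]}' >/dev/null; python3 w.py
```

```text
p [507.55   4.17 196.65] z [    2.8     4.4 -1000. ] F [-0.8 -1.5 -8.4] T tool [ 0.3   0.25 -0.09]
p [507.71   4.26 196.51] z [    3.5     4.7 -1000. ] F [-2.6 -2.1 -7.5] T tool [ 0.38  0.21 -0.12]
p [507.85   4.33 196.32] z [    4.6     4.8 -1000. ] F [-1.4 -2.7 -7.3] T tool [ 0.27  0.27 -0.14]
p [508.05   4.36 196.05] z [    5.8     4.9 -1000. ] F [-1.4 -2.3 -8.1] T tool [ 0.27  0.25 -0.1 ]
```

```bash

python3 -m handwheel '{"claw":[0.1],"dp":[[-0.1,-0.8,1.5]],"rotation":[[0.3,-0.1,0]]}' >/dev/null; python3 w.py
python3 -m handwheel '{"claw":[0.1],"dp":[[-0.1,-0.6,1.6]],"rotation":[[0.1,0,0]]}' >/dev/null; python3 w.py
python3 -m handwheel '{"claw":[0.1],"dp":[[-0.1,-0.6,1.6]],"rotation":[[0.1,0,0]]}' >/dev/null; python3 w.py
python3 -m handwheel '{"claw":[0.1],"dp":[[-0.1,-0.6,1.6]],"rotation":[[0.1,0,0]]}' >/dev/null; python3 w.py
```

```text
p [508.08   4.37 195.82] z [    2.7     4.  -1000. ] F [-1.2 -1.1 -8.8] T tool [ 0.04  0.33 -0.04]
p [508.25   4.48 195.3 ] z [    3.      4.6 -1000. ] F [-0.5 -0.5 -5.3] T tool [ 0.07  0.34 -0.01]
p [508.3    4.54 194.52] z [    3.1     5.  -1000. ] F [-0.9  0.4 -4.5] T tool [-0.02  0.18 -0.04]
p [508.22   4.57 193.41] z [    2.9     5.3 -1000. ] F [-0.   0.6 -2.9] T tool [-0.09  0.14  0.03]
```

Past the keeper. Going gently down to the hard stop.

```bash

python3 -m handwheel '{"claw":[0.1],"dp":[[0.1,-0.2,1]],"rotation":[[0.1,-0.1,0]]}' >/dev/null; python3 w.py
python3 -m handwheel '{"claw":[0.1],"dp":[[0.1,-0.1,1]],"rotation":[[0,-0.1,0]]}' >/dev/null; python3 w.py
python3 -m handwheel '{"claw":[0.1],"dp":[[0.1,-0.1,0.8]],"rotation":[[0,0,0]]}' >/dev/null; python3 w.py
python3 -m handwheel '{"claw":[0.1],"dp":[[0.1,-0.1,0.8]],"rotation":[[0,0,0]]}' >/dev/null; python3 w.py
```

```text
p [508.03   4.65 192.23] z [ 9.0e-01  3.5e+00 -1.0e+03] F [-1.2  0.8 -0.2] T tool [-0.08 -0.14 -0.02]
p [507.58   4.73 190.47] z [-3.0e-01  1.5e+00 -1.0e+03] F [-1.   0.9  2.1] T tool [-0.19 -0.21  0.08]
p [507.53   4.73 189.69] z [-5.0e-01  1.1e+00 -1.0e+03] F [-2.4 -1.5 -9. ] T tool [ 0.17  0.05 -0.13]
p [507.6    4.73 189.63] z [-5.e-01  8.e-01 -1.e+03] F [-1.5 -2.6 -9.4] T tool [ 0.4   0.07 -0.19]
```

```bash

python3 -m handwheel '{"claw":[0.1,0.1],"dp":[[0,0,0],[0,0,0]],"rotation":[[0,0,0],[0,0,0]]}' >/dev/null; python3 w.py
python3 -m handwheel '{"claw":[0.4,0.5,0.6,0.6,0.6],"dp":[[0,0,0],[0,0,0],[0,0,0],[0,0,0],[0,0,0]],"rotation":[[0,0,0],[0,0,0],[0,0,0],[0,0,0],[0,0,0]]}' >/dev/null; python3 w.py
python3 -m handwheel '{"claw":[0.6,0.6,0.6,0.6,0.6,0.6,0.6,0.6,0.6,0.6],"dp":[[0,0,-5],[0,0,-15],[0,0,-25],[0,0,-30],[0,0,-30],[-20,0,-20],[-40,0,0],[-40,0,0],[-40,0,0],[0,0,0]],"rotation":[[0,0,0],[0,0,0],[0,0,0],[0,0,0],[0,0,0],[0,0,0],[0,0,0],[0,0,0],[0,0,0],[0,0,0]]}' ; python3 - <<'E'
from h import *
s=ctrl.read_camera("side")[:,:,::-1];t=ctrl.read_camera("top")[:,:,::-1]
cv2.imwrite("pics/g4.png",np.hstack([crop(s,270,160,100,140,4),crop(t,265,190,90,140,4)]))
E
```

```text
p [507.56   4.71 189.9 ] z [-8.e-01  7.e-01 -1.e+03] F [-0.1  0.4 -2.8] T tool [-0.07 -0.03  0.01]
p [505.63   5.57 187.09] z [   -6.      2.4 -1000. ] F [ 0.2 -0.2 -0.3] T tool [ 0.02  0.01 -0.  ]
time_s: 24.05
eef_pos: [0.4879, -0.1375, 0.3212]
eef_rot: [[0.125, 0.992, -0.003], [0.992, -0.125, -0.0], [-0.001, -0.003, -1.0]]
ft_force: [0.8, 0.9, -0.6]
opening: 0.0513
```

View pics/g4.png

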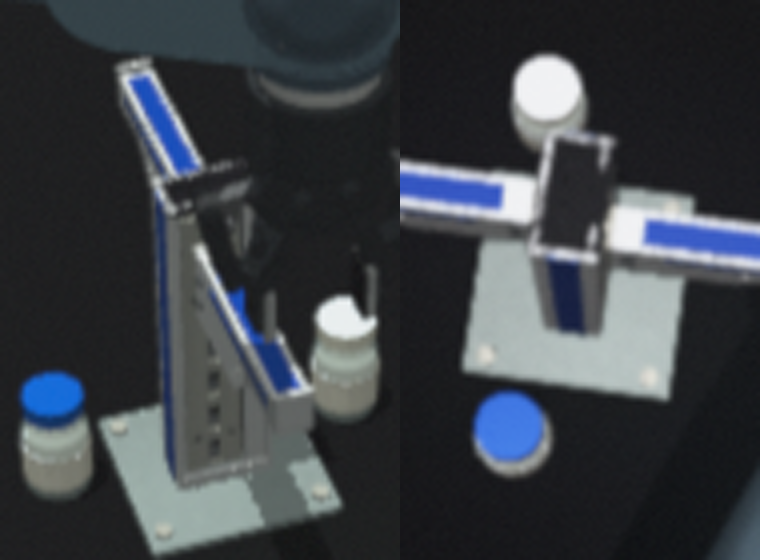

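Eight pictures viewed. The bracket hangs level on the free face and both jars stand as before. The nose-lip corners are at side crop (268,398) and (312,386). I make a numeric check against the home pose.

```bash
python3 - <<'E'
from h import *
a=-.1343;c,s=np.cos(a),np.sin(a);Q=np.array([[c,-s,0],[s,c,0],[0,0,1]])
L=np.array([[-12,-110,62],[12,-110,62]])/1000
for dz in(0,.004,.009):
    u=proj("side",L@Q.T+[.5075,.0055,.176+dz]);print(dz,((u-[270,160]+.5)*4-.5).round(0).tolist())
print(ctrl.get_obs()["time_s"])
E
```

```text
0 [[273.0, 399.0], [310.0, 390.0]]
0.004 [[273.0, 394.0], [311.0, 385.0]]
0.009 [[273.0, 388.0], [311.0, 379.0]]
24.15
```

The observed corners fit the home height once the camera's known upward bias of about 5 crop pixels is allowed for. The hard stop was felt at 189.65 mm. Handing in.

```bash
python3 -c "
from workcell import ctrl
print(ctrl.finish_job())"
```

```text
the job is handed in; nothing more can be done
None
```

The silver and blue bracket now hangs on the free side of the post, in the top two slots and pushed home, and I handed the job in at about 24 s. No verdict was reported.

**How it went**
- I gripped the bracket at its origin and fed the hooks into the slots by feel, about 11 mm above home. A hard stop to one side, plus free play, confirmed they were in.
- The first pushes down stuck with the back face tight on the strip. The wrist sensor read at most about 11 N of vertical force then. Backing off about 1.5 mm freed it, and the bracket passed the keeper at about 9 N.
- I met the hard stop with the tool at 189.65 mm (190.3 mm expected), opened the gripper and backed clear.
- One transfer move went the wrong way through a sign slip and was reversed without contact.

**Last checks**
- **Picture:** the last picture shows the bracket hanging level on the free face. The jars look unmoved; the wash bottle was not in that picture, and the arm never worked near it.
- **Height:** the nose-lip height matches the home pose to within about 1 to 2 mm, after allowing for a camera height bias of 2 to 3 mm seen earlier.
- **Gap:** the gap between the back face and the post was not measured directly. From the tool position I put it at about 1 mm.
- **Force:** the bracket-to-rack force was not measured directly either. By the 3:1 rule in the task, the highest sensor reading (about 11 N) gives about 34 N at the hooks. Counting the bracket's own weight, it would be about 40 N, against the 50 N limit.

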